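Sort left- and right-hand cornice returns into the drying tray, handle up

ROBOT

A 6-joint arm with a two-finger parallel gripper is mounted at the origin on a cart in front of the work surface, level with it; the furniture and walls round the work are solid. World frame = base frame: x ahead of the robot, y to its left, z up, the work surface at z = 0. Lengths are in m, angles in rad, forces in N, time in s.
With the tool pointing down it reaches from about 0.35 to 0.775 m from the base axis. Payload 7.3 kg.
Tool frame: the origin (TCP) lies midway between the tips of the shut fingers; the grasp point (between the pads) lies grasp_offset behind it (grasp_offset is the distance from the TCP to the grasp point, in m); z points along the fingers, y is the line along which they close (so a half turn about z gives the same grasp; the last joint's range is limited). The gripper opens to 92 mm and grips with 3 to 60 N. Pads are 19 mm wide; open, the fingers measure 130 mm over their backs; the gripper's body (75 mm by 190 mm) begins 47 mm behind the grasp point.
Start: joints at [-1.304, 0.342, 1.524, -0, 1.275, -0.146], TCP at [0.211, -0.481, 0.227] pointing down, gripper open.
Joint ranges: [-2.53, 2.53], [-0.77, 2.02], [0.04, 2.7], [-1, 4.14], [0.28, 2.66], [-3.11, 3.11]. Speed limits (rad/s): [2.57, 2.57, 3.14, 3.14, 3.14, 3.14].

INTERFACE

Orientations are given as [roll, pitch, yaw] about the fixed x, y, z axes, in that order (R = Rz(yaw) Ry(pitch) Rx(roll)).
In Python, from cell import * gives the robot as it stands.
- The arm moves only by the tool step_arm, never from a script. Its argument "plan" is a list of rows, each a list of 5 numbers: the closure, from -1 (fully open) to 1 (shut), then the shift along the tool's x, y, z in m, then the turn about the tool's z in rad. In form: [[hand, x, y, z, twist], ...]. A call has 1 to 20 rows; each row is the pose to reach, as a shift and turn from the pose commanded when the call began, along the tool's axes at that moment; what a row does not reach only later rows make up. A row lasts 1/8 s, in which the tool goes at most 62.5 mm and 10.7 degrees, less where a joint would pass 70% of its speed; a pose out of reach is approached as far as the arm can. A call with a gripper value outside its range is refused whole. The fingers move at their own pace and stop on an object; "grip_force" is the grip in N (left out, the last holds). Time passes only in rows, so rows that repeat a pose let the fingers close. It gives the time, the measured TCP pose, the force, the opening and the grip force at its end, in the units of the state.
- observe(): the state, without advancing time (a new reading comes with each control period).
- read_camera(name): name is "scene" or "top"; returns a dict with "img" (384x512x3 uint8, red, green, blue), "range_z" (384x512 float32, m along the optical axis (not along the pixel's ray), 0 where there is no reading), "fx", "fy", "cx", "cy" (pixels), "R" (3x3) and "t" (3): a world point X has camera coordinates R X + t. Camera axes: x right, y down, z forward; pixel columns grow to the right and rows downward; lengths in m; the calibration is good to about 2 mm. A picture is of the moment at which its call begins.
- hand_in(): hands the job in; it is judged then, once.
The state is a dict: "time": time; "qpos": joint angles; "qvel": joint speeds; "joint_efforts": joint torques, N m; "tool_pos": TCP position; "tool_rot": TCP orientation; "contact_force": force on the tool from outside, world axes, zero at the start; "torque": the same for the moment, N m; "opening": finger opening in m; "grip_force": force on a finger pad.
Only numpy, scipy, OpenCV 4.12 (cv2) and the standard library are available. Lean on these libraries where they do the work, as an engineer would, in place of code of your own. Each camera call takes 0.05 s, during which the arm holds its last target. There are 200 camera calls.

TASK

Two fresh plaster cornice returns, a left-hand and a right-hand one, still stand on the bench: put each in the bay of the drying tray where one of the same hand already stands at the back. They are still soft, so do not grip, lift or tip them: slide each one gently over the bench and up the ramp until it stands wholly inside its bay, behind the ramp, without shoving those already there or disturbing the sanding block, wedge and brush. Then swing the tray's carry handle up until it snaps home upright, ready to carry.

Things in the scene. Friction and masses are not known exactly. Their poses are not given: they have to be found in the camera images.
- left_cast: Left-hand return, to be sorted. White plaster, base 100 x 50 mm, 46 mm tall, 180 g. Origin: centre of base underside; x along the 100 mm; flat upright back at y = +25 mm; hollow moulded front at y = -25 (foot), about y = 0 at the top. Seen from its front, the left end (own -x) is mitred at 45 degrees (front foot 50 mm long), the right end square. Starts on the bench, front roughly to the tray.
- right_cast: Right-hand return, to be sorted: exact mirror image of left_cast, same sizes, origin and axes. Seen from its moulded front, the right end (own +x) is mitred at 45 degrees, the left end square. Starts on the bench on the open side of the tray, front roughly to the tray.
- left_done: Left-hand return like left_cast (same frame), already at the back of one of the bays, its front to the back wall: that bay is the one for left-hand returns. Its flat back is about 60 mm behind the tray's middle.
- right_done: Right-hand return like right_cast (same frame), already at the back of the other bay, its front to the back wall: that bay is the one for right-hand returns.
- tray: Plywood drying tray, 318 mm wide (own x), 240 mm deep (own y), firm on the bench, does not move. Origin: on the bench under the handle's hinge line, mid-width. Two bays, each 146 mm wide inside, centred at x = -77 and +77 mm, parted by an 8 mm divider; floor 3 mm, walls and divider 40 mm high; ears 77 mm high on both side walls (y -45 to 26 mm). Open towards own +y; inner back face at y = -116 mm.
- ramp_foot (a point): Middle of the ramp's foot (tray x 0, y 115 mm, on the bench). The ramp is as wide as both bays and rises 3 mm from here to the floor at tray y = 90 mm, where side walls and divider begin.
- bay_near (a point): Place for a new cast in the bay at tray x = -77 mm: tray y = 5, on the floor (z 3 mm). Between a cast centred here and the cast at the back are about 35 mm.
- bay_far (a point): Place for a new cast in the bay at tray x = +77 mm: tray y = 5, on the floor (z 3 mm).
- handle (a joint): Carry handle angle: a steel bail outside the side walls, hinged along tray x at y = 0, z = 50 mm. 0 rad: folded to the back (-y), 15 degrees above level; 1.309 rad: upright on its stop, home. Friction holds it anywhere (about 1 N at the grip moves it). Detent (sprung plunger, -x side): stiffer from 0.91 rad, 2 to 3 N at the grip; past 1.17 rad it snaps home.
- handle_grip (a point): Centre of the handle's round wooden grip, 18 mm thick, 120 mm long along tray x; beyond it the bar is a 10 mm rod. 150 mm from the hinge line: at tray (0, -145, 89) mm at 0 rad, at (0, 0, 200) mm upright. Free space all round it.
- sanding_block: Bystander: dark sanding block, 53 x 87 x 28 mm, on the bench beyond the casts. Origin: centre of its underside.
- wood_wedge: Bystander: small brown wooden wedge, 55 x 46 x 22 mm, on the bench near the turntable. Origin: centre of its underside.
- slip_brush: Bystander: slip brush with a wooden handle, 125 x 76 x 13 mm, on the bench to the left. Origin: about its middle, at its underside.
Mind the look-alikes: they are no part of the job. Leave any pink or yellow look-alike of the left_cast alone.

How it is judged:
On the way, in this order (a step that is already met when the one before it is completed fails the run):
1. both casts stand wholly inside the bays of their own hand, the handle still down (y of left_cast in the frame of tray between -0.11 and 0.06 m and z of each of left_cast, right_cast in the frame of tray below 0.012 m and angle between each of left_cast, right_cast's own z axis and vertical below 0.15 rad and ((x of left_cast in the frame of tray between 0.02 and 0.14 m and x of left_done in the frame of tray above 0 m) or (x of left_cast in the frame of tray between -0.14 and -0.02 m and x of left_done in the frame of tray below 0 m)) and y of right_cast in the frame of tray between -0.11 and 0.06 m and ((x of right_cast in the frame of tray between 0.02 and 0.14 m and x of right_done in the frame of tray above 0 m) or (x of right_cast in the frame of tray between -0.14 and -0.02 m and x of right_done in the frame of tray below 0 m)) and value of joint handle below 0.8 rad), for 0.2 s.
2. the handle has snapped home upright (value of joint handle above 1.26 rad), for 0.2 s.
At the end, for the whole second after the job is handed in: Each cast stands flat on the floor of the bay that holds the finished cast of its own hand (base centre less than 60 mm towards the mouth from the tray's middle, so that it is behind the ramp; tilted less than 0.15 rad; at rest), and the handle is home in its detent (above 1.26 rad) (y of left_cast in the frame of tray between -0.11 and 0.06 m and z of each of left_cast, right_cast in the frame of tray below 0.012 m and angle between each of left_cast, right_cast's own z axis and vertical below 0.15 rad and ((x of left_cast in the frame of tray between 0.02 and 0.14 m and x of left_done in the frame of tray above 0 m) or (x of left_cast in the frame of tray between -0.14 and -0.02 m and x of left_done in the frame of tray below 0 m)) and y of right_cast in the frame of tray between -0.11 and 0.06 m and ((x of right_cast in the frame of tray between 0.02 and 0.14 m and x of right_done in the frame of tray above 0 m) or (x of right_cast in the frame of tray between -0.14 and -0.02 m and x of right_done in the frame of tray below 0 m)) and linear speed of each of left_cast, right_cast below 0.02 m/s and value of joint handle above 1.26 rad); the robot touches nothing.
It fails at once if a cast is lifted (its origin more than 25 mm above the bench) or tipped more than 0.4 rad (height (world z) of any of left_cast, right_cast, left_done, right_done above 0.025 m or angle between any of left_cast, right_cast, left_done, right_done's own z axis and vertical above 0.4 rad).
It fails at once if a cast is gripped or struck: more than 15 N between it and the fingers (contact force between the fingers and left_cast above 15 N or contact force between the fingers and right_cast above 15 N or contact force between the fingers and left_done above 15 N or contact force between the fingers and right_done above 15 N).
It fails at once if a cast that already stood in the tray is shoved more than 20 mm (distance of any of left_done, right_done from where it was at the start of the episode above 0.02 m).
It fails at once if the sanding block, the wedge or the brush is moved more than 20 mm (distance of any of sanding_block, wood_wedge, slip_brush from where it was at the start of the episode above 0.02 m).
It also fails if it takes over 70 s, if anything falls off the work surface, if the arm or the gripper's body presses on something with over 40 N, if the wrist force passes 120 N, or if a joint passes its speed limit or range.

## Working session

There is one attempt and no reset: what is moved stays moved. The work goes in short steps, Python scripts to look and compute and a tool call to move; the robot and the scene stay as the last step left them, time stands still between calls to the robot, and variables do not carry over. Pictures are saved under pics/ and viewed, at most 13 in all, crops included, and the job is handed in when it is done.

Besides the shell and the picture viewer there is one more tool, called after "Request:" as name([rows], argument=value, ...), one row to a line, values as JSON. step_arm: Moves the arm, as the interface text tells. Its arguments: {"type":"object","properties":{"plan":{"type":"array","items":{"type":"array","items":{"type":"number"}}},"grip_force":{"type":"number"}},"required":["plan"]}

```bash
mkdir -p pics; cat > h.py <<'E'
from cell import *
import numpy as np, cv2
def cloud(c):
    z=c["range_z"]; v,u=np.mgrid[0:z.shape[0],0:z.shape[1]]
    P=np.stack([(u-c["cx"])/c["fx"]*z,(v-c["cy"])/c["fy"]*z,z],-1)
    W=(P-c["t"])@c["R"]; W[z==0]=np.nan
    return W
E
python3 - <<'E'
from h import *
for n in("top","scene"):
    c=read_camera(n); cv2.imwrite(f"pics/{n}1.png",c["img"][...,::-1]); np.savez(f"{n}1.npz",**c)
    print(n,c["R"],c["t"],c["fx"])
o=observe();print(o)
E
```

```text
top [[ 0.01794921 -0.99983641  0.00223221]
 [-0.97573675 -0.01800373 -0.21820553]
 [ 0.21821002  0.00173857 -0.97590028]] [0.11887529 0.52598029 1.56266007] 369.99235078142215
scene [[-0.76586944 -0.64265617 -0.02090584]
 [-0.42168374  0.52654485 -0.73819601]
 [ 0.48541408 -0.55654611 -0.67426226]] [0.46274426 0.20769401 1.24951435] 417.4735541782451
{'time': 0.1, 'qpos': array([-1.30400309e+00,  3.42641386e-01,  1.52488521e+00,  1.09018331e-06,
        1.27539166e+00, -1.46015653e-01]), 'qvel': array([ 0.00070869, -0.0011937 , -0.0023315 ,  0.00030534,  0.00084984,
       -0.00207848]), 'joint_efforts': array([ 1.26097635e-03, -4.32002664e+01, -2.44694871e+01,  7.18628406e-02,
        5.25775237e-02, -5.05516550e-05]), 'tool_pos': array([ 0.21054307, -0.48055773,  0.22613317]), 'tool_rot': array([-3.14028131e+00, -1.93902631e-04,  4.12808447e-01]), 'contact_force': array([ 0.82084487,  0.56724807, -0.60119477]), 'torque': array([-0.00979561, -0.0165908 , -0.00781256]), 'grip_force': 0.0, 'opening': 0.09174726578312094}
```

View pics/top1.png

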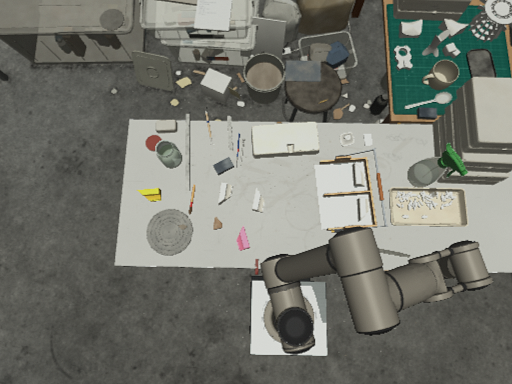

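View pics/scene1.png

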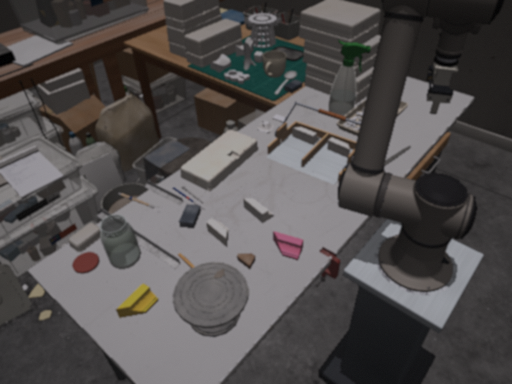

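```bash
python3 - <<'E'
from h import *
a=dict(np.load("top1.npz"));b=dict(np.load("scene1.npz"))
cv2.imwrite("pics/tz.png",cv2.resize(a["img"][145:245,200:400,::-1],None,fx=4,fy=4,interpolation=cv2.INTER_CUBIC))
cv2.imwrite("pics/sz.png",cv2.resize(b["img"][90:265,180:380,::-1],None,fx=4,fy=3.4,interpolation=cv2.INTER_CUBIC)[:600])
W=cloud(a)
np.set_printoptions(precision=3,suppress=True,linewidth=200)
for n,(u0,u1,v0,v1) in dict(castA=(214,236,178,206),castB=(246,272,184,216)).items():
    p=W[v0:v1,u0:u1];m=(p[...,2]>.012);q=p[m]
    print(n,m.sum(),q.min(0),q.max(0),cv2.minAreaRect((q[:,:2]*1000).astype(np.float32)))
    t=p[p[...,2]>.04]; print(' top',cv2.minAreaRect((t[:,:2]*1000).astype(np.float32)))
p=W[145:235,310:390].reshape(-1,3)
m=(p[:,2]>.03)&(p[:,2]<.048);q=p[m];print('walls',cv2.minAreaRect((q[:,:2]*1000).astype(np.float32)))
m=(p[:,2]>.055)&(p[:,2]<.12);print('high',p[m])
E
```

```text
castA 202 [0.472 0.259 0.013] [0.579 0.319 0.057] ((524.2931518554688, 289.3086242675781), (50.76955795288086, 111.58598327636719), 83.39067840576172)
 top ((521.0969848632812, 300.934326171875), (26.93985366821289, 97.16215515136719), 83.02737426757812)
castB 190 [0.444 0.118 0.012] [0.546 0.171 0.053] ((494.4208068847656, 137.98556518554688), (49.655128479003906, 96.24388122558594), 79.66597747802734)
 top ((497.4898681640625, 149.67550659179688), (25.416780471801758, 94.46556854248047), 79.86859130859375)
walls ((579.0762939453125, -278.635986328125), (411.2590637207031, 308.62164306640625), 11.974597930908203)
high [[ 0.746 -0.089  0.059]
 [ 0.747 -0.107  0.056]
 [ 0.737 -0.089  0.057]
 ...
 [ 0.36  -0.2    0.059]
 [ 0.355 -0.175  0.056]
 [ 0.355 -0.186  0.064]]
```

View pics/tz.png

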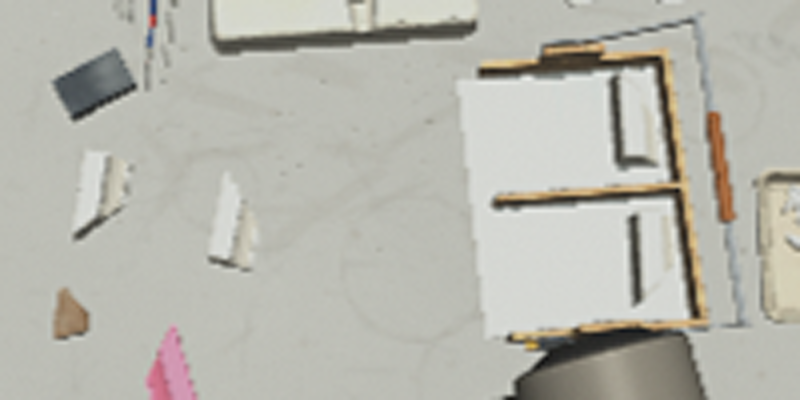

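View pics/sz.png

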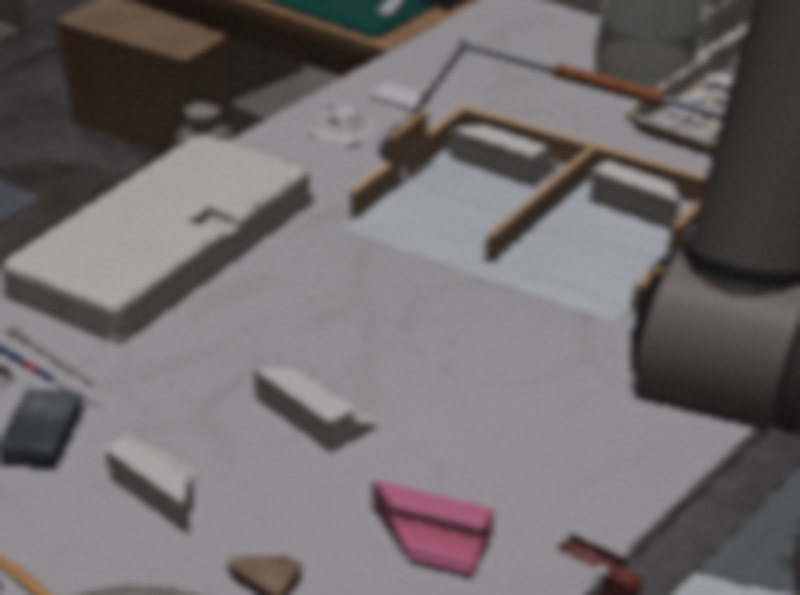

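```bash
python3 - <<'E'
from h import *
np.set_printoptions(precision=3,suppress=True,linewidth=220)
a=dict(np.load("top1.npz"));b=dict(np.load("scene1.npz"))
try: print('goff',grasp_offset)
except Exception as e: print(e)
W=cloud(a)
hsv=cv2.cvtColor(a["img"],cv2.COLOR_RGB2HSV)
def rect(n,p): print(n,len(p),*cv2.minAreaRect((p[:,:2]*1000).astype(np.float32)))
def tofit(n,p,ax): # line other=f(ax)
    k=np.polyfit(p[:,ax],p[:,1-ax],1); print(n,len(p),'slope %.3f'%k[0],p.mean(0),p[:,:2].min(0),p[:,:2].max(0))
# divider, back wall, far wall tops
def sel(u0,u1,v0,v1,z0,z1):
    p=W[v0:v1,u0:u1].reshape(-1,3); return p[(p[:,2]>z0)&(p[:,2]<z1)]
tofit('div',sel(326,367,190,198,.03,.05),1)
tofit('back',sel(362,378,160,224,.032,.05),0)
tofit('farwall',sel(318,365,155,166,.03,.05),1)
tofit('ear',sel(330,356,152,164,.06,.085),1)
p=W[180:202,374:386].reshape(-1,3);h=hsv[180:202,374:386].reshape(-1,3)
# grip brownish
U=W[165:205,372:390].reshape(-1,3);H=hsv[165:205,372:390].reshape(-1,3)
tofit('grip',U[(H[:,1]>110)&(U[:,2]>.06)],0)
def castpic(n,u0,u1,v0,v1):
    print(n); print((W[v0:v1,u0:u1,2]*1000).round().astype(int))
castpic('far done',351,368,161,189); castpic('near done',355,372,195,224)
E
```

```text
goff 0.0188
div 82 slope -0.094 [ 0.533 -0.246  0.038] [ 0.52  -0.337] [ 0.543 -0.159]
back 209 slope -0.003 [ 0.521 -0.346  0.041] [ 0.4   -0.376] [ 0.687 -0.313]
farwall 89 slope -0.074 [ 0.684 -0.237  0.039] [ 0.659 -0.336] [ 0.7   -0.136]
ear 71 slope -0.181 [ 0.69  -0.236  0.072] [ 0.678 -0.285] [ 0.706 -0.197]
grip 83 slope 0.089 [ 0.545 -0.372  0.121] [ 0.489 -0.383] [ 0.602 -0.361]
far done
[[                  13                   12                   11                    6                    0                    6                    5                    2                    6                   -2
                     5                    5                    6                   29                   37                   34                   41]
 [                   3                   -1                   -3                    1                   -3                    3                    0                   29                    0                    6
                    -3                    7                    8                   23                   32                  
[... 19308 characters left out ...]
                   -1                    6                   -1                    5                    8                    3
                     2                    2                    4                    6                    7                    0                    4]
 [                   2                    9                    0                    4                   -2                    5                   -2                   -2                    3                    1
                     2                    3                   -3                    8                   -4                    2                    4]]<stdin>:23: RuntimeWarning: invalid value encountered in cast
```

```bash
python3 - <<'E'
from h import *
from scipy.optimize import minimize
np.set_printoptions(precision=4,suppress=True,linewidth=220)
a=dict(np.load("top1.npz"));b=dict(np.load("scene1.npz"))
for c,(u0,u1,v0,v1) in((a,(312,380,150,222)),(b,(255,360,108,165))):
    W=cloud(c)[v0:v1,u0:u1].reshape(-1,3);h=cv2.cvtColor(c["img"],cv2.COLOR_RGB2HSV)[v0:v1,u0:u1].reshape(-1,3)
    m=(h[:,0]>8)&(h[:,0]<28)&(h[:,1]>85)&(W[:,2]>.034)&(W[:,2]<.047);p=W[m,:2]
    def cost(s):
        q=p-s[:2];x=np.cos(s[2])*q[:,0]+np.sin(s[2])*q[:,1];y=-np.sin(s[2])*q[:,0]+np.cos(s[2])*q[:,1]
        side=lambda X:np.hypot(np.maximum(abs(x-X)-4,0) if 0 else x-X,np.maximum(abs(y+13)-103,0))
        d=np.min([side(0),side(154.5e-3*1000),side(-154.5),np.hypot(y+120,np.maximum(abs(x)-159,0))],0)
        return np.minimum(d,15).sum()/len(d)
    p=p*1000
    best=min((minimize(cost,[533+dx,-240+dy,.088],method="Nelder-Mead",options=dict(initial_simplex=[[533+dx,-240+dy,.088],[540+dx,-240+dy,.088],[533+dx,-233+dy,.088],[533+dx,-240+dy,.12]])) for dx in(-8,0,8) for dy in(-10,0,10)),key=lambda r:r.fun)
    print(m.sum(),best.x,best.fun)
    # casts
    W=cloud(c)
    if c is b:
        for n,(u0,u1,v0,v1) in dict(A=(203,232,215,248),B=(240,276,193,224)).items():
            p=W[v0:v1,u0:u1].reshape(-1,3)
            for z in(.012,.04):
                q=p[p[:,2]>z];print(n,z,len(q),cv2.minAreaRect((q[:,:2]*1000).astype(np.float32)))
E
```

```text
205 [ 531.049  -237.3445    0.0942] 2.0362781575403304
91 [ 532.5154 -235.9407    0.1009] 1.799189828338685
A 0.012 332 ((522.5513916015625, 287.7734680175781), (50.7301025390625, 100.0526123046875), 83.29784393310547)
A 0.04 191 ((523.7933959960938, 299.411865234375), (27.40837860107422, 99.369140625), 84.26075744628906)
B 0.012 347 ((500.4797058105469, 137.068603515625), (51.927757263183594, 102.33924865722656), 81.1057357788086)
B 0.04 176 ((500.7935485839844, 147.4140625), (28.47921371459961, 99.3056411743164), 79.68753814697266)
```

```bash
cat >> h.py <<'E'
import json
def rows(wps):
    """wps: (hand,x,y,z,yaw,nrows) world -> rows from the current pose"""
    o=observe();p=np.array(o["tool_pos"]);w=o["tool_rot"][2];c,s=np.cos(w),np.sin(w)
    cur=np.r_[p,w];out=[]
    for hd,x,y,z,yw,n in wps:
        t=np.array([x,y,z,yw])
        for k in range(1,n+1):
            q=cur+(t-cur)*k/n;d=q[:3]-p
            out.append([hd,round(float(c*d[0]+s*d[1]),3),round(float(s*d[0]-c*d[1]),3),round(float(-d[2]),3),round(float(w-q[3]),3)])
        cur=t
    print("t",o["time"],"tcp",p.round(4),"yaw",round(w,3),"F",o["contact_force"].round(1),len(out));print(json.dumps(out))
E
python3 - <<'E'
from h import *
rows([(1,.45,-.25,.2,0.2,7),(1,.416,.155,.15,-.165,8),(1,.416,.155,.016,-.165,5)])
E
```

```text
t 0.1 tcp [ 0.2105 -0.4806  0.2261] yaw 0.413 F [ 0.8  0.6 -0.6] 20
[[1, 0.045, -0.016, 0.004, 0.03], [1, 0.089, -0.033, 0.007, 0.061], [1, 0.134, -0.049, 0.011, 0.091], [1, 0.178, -0.066, 0.015, 0.122], [1, 0.223, -0.082, 0.019, 0.152], [1, 0.267, -0.099, 0.022, 0.182], [1, 0.312, -0.115, 0.026, 0.213], [1, 0.328, -0.163, 0.032, 0.258], [1, 0.345, -0.211, 0.039, 0.304], [1, 0.361, -0.259, 0.045, 0.35], [1, 0.378, -0.307, 0.051, 0.395], [1, 0.394, -0.356, 0.057, 0.441], [1, 0.41, -0.404, 0.064, 0.487], [1, 0.427, -0.452, 0.07, 0.532], [1, 0.443, -0.5, 0.076, 0.578], [1, 0.443, -0.5, 0.103, 0.578], [1, 0.443, -0.5, 0.13, 0.578], [1, 0.443, -0.5, 0.157, 0.578], [1, 0.443, -0.5, 0.183, 0.578], [1, 0.443, -0.5, 0.21, 0.578]]
```

Request:
step_arm([
  [1,0.045,-0.016,0.004,0.03],
  [1,0.089,-0.033,0.007,0.06],
  [1,0.134,-0.049,0.011,0.09],
  [1,0.178,-0.066,0.015,0.12],
  [1,0.223,-0.082,0.019,0.15],
  [1,0.267,-0.099,0.022,0.18],
  [1,0.312,-0.115,0.026,0.21],
  [1,0.328,-0.163,0.032,0.26],
  [1,0.345,-0.211,0.039,0.3],
  [1,0.361,-0.259,0.045,0.35],
  [1,0.378,-0.307,0.051,0.395],
  [1,0.394,-0.356,0.057,0.44],
  [1,0.41,-0.404,0.064,0.487],
  [1,0.427,-0.452,0.07,0.532],
  [1,0.443,-0.5,0.076,0.578],
  [1,0.443,-0.5,0.103,0.578],
  [1,0.443,-0.5,0.13,0.578],
  [1,0.443,-0.5,0.157,0.578],
  [1,0.443,-0.5,0.157,0.578],
])

```text
time: 2.48
tool_pos: [0.4143, 0.1545, 0.0682]
tool_rot: [3.14, 0.004, -0.165]
contact_force: [-1.0, 0.1, -0.5]
opening: 0.0001
grip_force: 0.0
```

```bash
python3 - <<'E'
from h import *
c=read_camera("scene");W=cloud(c)
cv2.imwrite("pics/s2.png",cv2.resize(c["img"][100:270,170:400,::-1],None,fx=3.4,fy=3.4))
for n,(u0,u1,v0,v1) in dict(A=(203,232,215,248),B=(240,276,193,224)).items():
    p=W[v0:v1,u0:u1].reshape(-1,3)
    for z in(.012,.04):
        q=p[(p[:,2]>z)&(p[:,2]<.055)];print(n,z,len(q),cv2.minAreaRect((q[:,:2]*1000).astype(np.float32)))
g=np.array([-.165]);x0,y0=.5,.138;co,si=np.cos(-.165),np.sin(-.165)
rows([(1,.416,.155,.016,-.165,3)]+[(1,.416+.11*co,.155+.11*si,.016,-.165,14)])
E
```

```text
A 0.012 332 ((522.96826171875, 288.1794128417969), (51.54368591308594, 101.53502655029297), 83.32991027832031)
A 0.04 190 ((524.244873046875, 299.3949279785156), (28.306379318237305, 100.37466430664062), 83.9474105834961)
B 0.012 122 ((499.1734313964844, 136.68173217773438), (50.893280029296875, 103.0496597290039), 79.53739166259766)
B 0.04 23 ((499.33197021484375, 147.94378662109375), (25.263399124145508, 96.68882751464844), 81.57551574707031)
t 2.525 tcp [0.4153 0.1547 0.0694] yaw -0.165 F [-0.6 -0.2  0.3] 17
[[1, 0.0, -0.0, 0.018, -0.0], [1, 0.0, -0.0, 0.036, -0.0], [1, 0.001, -0.0, 0.053, -0.0], [1, 0.008, -0.0, 0.053, -0.0], [1, 0.016, -0.0, 0.053, -0.0], [1, 0.024, -0.0, 0.053, -0.0], [1, 0.032, -0.0, 0.053, -0.0], [1, 0.04, -0.0, 0.053, -0.0], [1, 0.048, -0.0, 0.053, -0.0], [1, 0.056, -0.0, 0.053, -0.0], [1, 0.063, -0.0, 0.053, -0.0], [1, 0.071, -0.0, 0.053, -0.0], [1, 0.079, -0.0, 0.053, -0.0], [1, 0.087, -0.0, 0.053, -0.0], [1, 0.095, -0.0, 0.053, -0.0], [1, 0.103, -0.0, 0.053, -0.0], [1, 0.111, -0.0, 0.053, -0.0]]
```

View pics/s2.png

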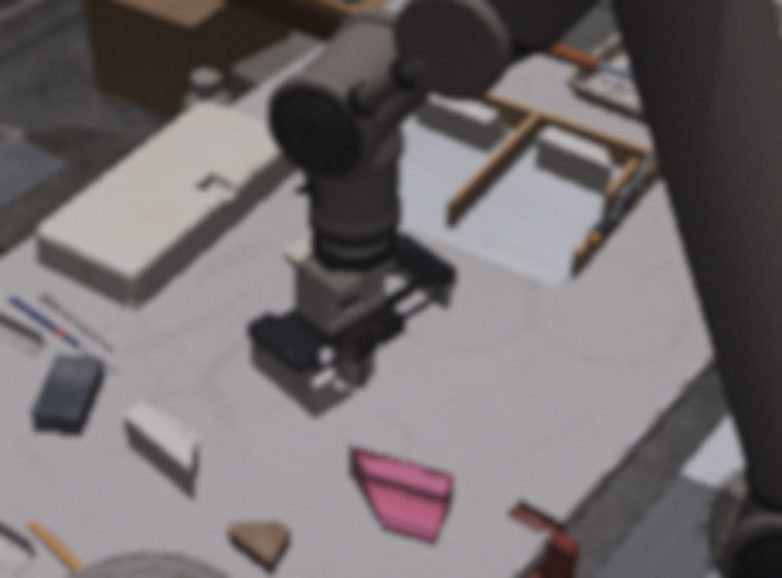

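Request:
step_arm([
  [1,0.01,0,0,0],
  [1,0.01,0,0.025,0],
  [1,0.01,0,0.053,0],
  [1,0.016,0,0.053,0],
  [1,0.021,0,0.053,0],
  [1,0.026,0,0.053,0],
  [1,0.031,0,0.053,0],
  [1,0.037,0,0.053,0],
  [1,0.044,0,0.053,0],
  [1,0.052,0,0.053,0],
  [1,0.06,0,0.053,0],
  [1,0.068,0,0.053,0],
  [1,0.076,0,0.053,0],
  [1,0.084,0,0.053,0],
  [1,0.092,0,0.053,0],
  [1,0.1,0,0.053,0],
  [1,0.107,0,0.053,0],
  [1,0.113,0,0.053,0],
  [1,0.113,0,0.053,0],
  [1,0.1,0,0.053,0],
])

```text
time: 5.03
tool_pos: [0.5149, 0.1383, 0.0167]
tool_rot: [-3.141, -0.001, -0.166]
contact_force: [0.4, 0.3, 0.1]
opening: 0.0002
grip_force: 0.0
```

```bash
python3 - <<'E'
from h import *
c=read_camera("top");W=cloud(c)
cv2.imwrite("pics/t3.png",cv2.resize(c["img"][145:245,200:400,::-1],None,fx=4,fy=4,interpolation=cv2.INTER_CUBIC))
q=W.reshape(-1,3)
o=observe();print(o["tool_pos"],o["contact_force"])
for n in ("top","scene"):
    if n=="scene": q=cloud(read_camera(n)).reshape(-1,3)
    for z in(.012,.04):
        m=(q[:,2]>z)&(q[:,2]<.052)&(q[:,0]>.535)&(q[:,0]<.68)&(q[:,1]>.06)&(q[:,1]<.2);print(n,m.sum(),cv2.minAreaRect((q[m,:2]*1000).astype(np.float32)) if m.sum()>5 else '')
E
```

```text
[0.51186563 0.13862685 0.01634683] [-2.40788025  1.36092939  0.20743889]
top 0 
top 0 
scene 48 ((590.5020141601562, 134.6675567626953), (22.64519500732422, 101.60942077636719), 80.02904510498047)
scene 30 ((589.4658203125, 134.8497314453125), (22.64519500732422, 97.82811737060547), 80.02904510498047)
```

View pics/t3.png

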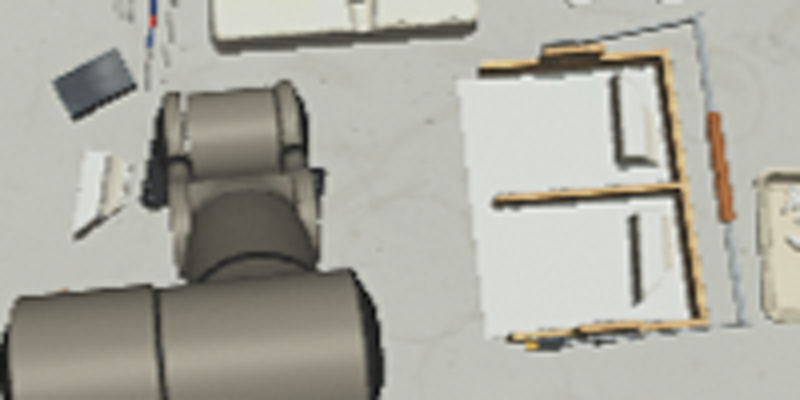

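```bash
cat >> h.py <<'E'
def car(c,th,segs,ds=.01):
    """contact point c, heading th; segs: (length, theta_end) -> list of (x,y,theta) contact"""
    c=np.array(c,float);out=[]
    for L,te in segs:
        n=max(1,round(L/ds));t0=th
        for k in range(n):
            tm=t0+(te-t0)*(k+.5)/n;c=c+L/n*np.array([np.sin(tm),-np.cos(tm)]);th=t0+(te-t0)*(k+1)/n;out.append((c[0],c[1],th))
    return out
def tcpwps(path,hand,z,off=.0095):
    return [(hand,x-off*np.sin(t),y+off*np.cos(t),z,np.pi/2+t,1) for x,y,t in path]
E
python3 - <<'E'
from h import *
rows([(-.3,.508,.139,.085,-.166,3),(-.3,.597,.176,.085,1.4,11),(-.3,.597,.176,.016,1.4,4),(-.3,.595,.165,.016,1.4,1)])
c=np.array([.588,.122])-.025*np.array([np.sin(-.17),-np.cos(-.17)])
for h in(.08,.1,.12):
    q=car(c,-.17,[(.09,h),(.2,h),(.03,.095)]);x,y,t=q[-1];print(h,x+.025*np.sin(t),y-.025*np.cos(t))
E
```

```text
t 5.125 tcp [0.5124 0.1386 0.0164] yaw -0.165 F [ 1.2  0.  -0.1] 19
[[-0.3, -0.001, 0.0, -0.023, 0.0], [-0.3, -0.003, 0.0, -0.046, 0.001], [-0.3, -0.004, 0.0, -0.069, 0.001], [-0.3, 0.003, -0.004, -0.069, -0.141], [-0.3, 0.01, -0.009, -0.069, -0.283], [-0.3, 0.018, -0.014, -0.069, -0.426], [-0.3, 0.025, -0.018, -0.069, -0.568], [-0.3, 0.033, -0.023, -0.069, -0.711], [-0.3, 0.04, -0.028, -0.069, -0.853], [-0.3, 0.048, -0.032, -0.069, -0.995], [-0.3, 0.055, -0.037, -0.069, -1.138], [-0.3, 0.062, -0.042, -0.069, -1.28], [-0.3, 0.07, -0.046, -0.069, -1.422], [-0.3, 0.077, -0.051, -0.069, -1.565], [-0.3, 0.077, -0.051, -0.051, -1.565], [-0.3, 0.077, -0.051, -0.034, -1.565], [-0.3, 0.077, -0.051, -0.017, -1.565], [-0.3, 0.077, -0.051, 0.0, -1.565], [-0.3, 0.077, -0.04, 0.0, -1.565]]
0.08 0.6091673285518752 -0.19717079349314706
0.1 0.614348119271502 -0.19678126242105287
0.12 0.6195201596432968 -0.19629632308178738
```

Request:
step_arm([
  [1,-0.001,0.0,-0.023,0.0],
  [1,-0.003,0.0,-0.046,0.0],
  [1,-0.004,0.0,-0.069,0.0],
  [-0.3,0.003,-0.004,-0.069,-0.141],
  [-0.3,0.01,-0.009,-0.069,-0.283],
  [-0.3,0.018,-0.014,-0.069,-0.426],
  [-0.3,0.025,-0.018,-0.069,-0.568],
  [-0.3,0.033,-0.023,-0.069,-0.711],
  [-0.3,0.04,-0.028,-0.069,-0.853],
  [-0.3,0.048,-0.032,-0.069,-0.995],
  [-0.3,0.055,-0.037,-0.069,-1.138],
  [-0.3,0.062,-0.042,-0.069,-1.28],
  [-0.3,0.07,-0.046,-0.069,-1.422],
  [-0.3,0.077,-0.051,-0.069,-1.565],
  [-0.3,0.077,-0.051,-0.069,-1.565],
  [-0.3,0.077,-0.051,-0.045,-1.565],
  [-0.3,0.077,-0.051,-0.02,-1.565],
  [-0.3,0.077,-0.051,0.0,-1.565],
  [-0.3,0.077,-0.051,0.0,-1.565],
])

```text
time: 7.5
tool_pos: [0.5971, 0.1757, 0.0152]
tool_rot: [-3.138, 0.001, 1.397]
contact_force: [0.4, 0.4, 1.4]
opening: 0.0597
grip_force: 0.0
```

```bash
python3 - <<'E'
from h import *
o=observe();print(o["opening"])
c=np.array([.588,.122])-.025*np.array([np.sin(-.17),-np.cos(-.17)])
q=car(c+.02*np.array([.17,.985]),-.17,[(.02,-.17),(.09,.08),(.2,.08),(.03,.095)])
rows(tcpwps(q,-.3,.016)[:20])
print(q[19])
E
```

```text
0.05971661564051004
t 7.5 tcp [0.5971 0.1757 0.0152] yaw 1.397 F [0.4 0.4 1.4] 20
[[-0.3, -0.01, 0.0, -0.001, -0.003], [-0.3, -0.02, 0.0, -0.001, -0.003], [-0.3, -0.03, 0.0, -0.001, -0.031], [-0.3, -0.04, 0.0, -0.001, -0.059], [-0.3, -0.05, 0.001, -0.001, -0.087], [-0.3, -0.06, 0.001, -0.001, -0.115], [-0.3, -0.07, 0.002, -0.001, -0.142], [-0.3, -0.08, 0.004, -0.001, -0.17], [-0.3, -0.09, 0.005, -0.001, -0.198], [-0.3, -0.1, 0.007, -0.001, -0.226], [-0.3, -0.109, 0.009, -0.001, -0.253], [-0.3, -0.119, 0.012, -0.001, -0.253], [-0.3, -0.129, 0.014, -0.001, -0.253], [-0.3, -0.138, 0.017, -0.001, -0.253], [-0.3, -0.148, 0.019, -0.001, -0.253], [-0.3, -0.158, 0.022, -0.001, -0.253], [-0.3, -0.167, 0.024, -0.001, -0.253], [-0.3, -0.177, 0.027, -0.001, -0.253], [-0.3, -0.187, 0.029, -0.001, -0.253], [-0.3, -0.196, 0.032, -0.001, -0.253]]
(np.float64(0.5954000061924503), np.float64(-0.03276204835822159), 0.07999999999999999)
```

Request:
step_arm([
  [-0.3,-0.01,0.0,-0.001,-0.003],
  [-0.3,-0.014,0.0,-0.001,-0.003],
  [-0.3,-0.018,0.0,-0.001,-0.003],
  [-0.3,-0.022,0.0,-0.001,-0.006],
  [-0.3,-0.027,0.0,-0.001,-0.02],
  [-0.3,-0.033,0.0,-0.001,-0.04],
  [-0.3,-0.04,0.0,-0.001,-0.059],
  [-0.3,-0.05,0.001,-0.001,-0.087],
  [-0.3,-0.06,0.001,-0.001,-0.115],
  [-0.3,-0.07,0.002,-0.001,-0.142],
  [-0.3,-0.08,0.004,-0.001,-0.17],
  [-0.3,-0.09,0.005,-0.001,-0.198],
  [-0.3,-0.1,0.007,-0.001,-0.226],
  [-0.3,-0.109,0.009,-0.001,-0.253],
  [-0.3,-0.119,0.012,-0.001,-0.253],
  [-0.3,-0.129,0.014,-0.001,-0.253],
  [-0.3,-0.138,0.017,-0.001,-0.253],
  [-0.3,-0.145,0.018,-0.001,-0.253],
  [-0.3,-0.148,0.019,-0.001,-0.253],
])

```text
time: 9.88
tool_pos: [0.5922, 0.0264, 0.0176]
tool_rot: [-3.141, 0.0, 1.652]
contact_force: [-0.7, 1.2, 0.9]
opening: 0.0599
grip_force: 0.7
```

```bash
python3 - <<'E'
from h import *
o=observe();p=o["tool_pos"];th=o["tool_rot"][2]-np.pi/2
print(p,th)
for n in("scene","top"):
    q=cloud(read_camera(n)).reshape(-1,3)
    for z in(.012,.04):
        m=(q[:,2]>z)&(q[:,2]<.052)&(q[:,0]>.5)&(q[:,0]<.68)&(q[:,1]>-.1)&(q[:,1]<p[1]-.008);print(n,m.sum(),cv2.minAreaRect((q[m,:2]*1000).astype(np.float32)) if m.sum()>5 else '')
f=np.array([np.sin(th),-np.cos(th)]);c=p[:2]+.0095*f
print('cast centre if touching',c+.025*f,'tcp->goal',(np.array([.607,-.19])-c-.025*f))
E
```

```text
[0.59224715 0.02638563 0.01759441] 0.08155877835097591
scene 103 ((586.2467041015625, -6.517017364501953), (84.45096588134766, 50.34914016723633), 1.4135613441467285)
scene 15 ((588.7982788085938, 6.300673484802246), (22.119165420532227, 76.40420532226562), 87.87745666503906)
top 0 
top 0 
cast centre if touching [ 0.59505781 -0.00799968] tcp->goal [ 0.01194219 -0.18200032]
```

```bash
python3 - <<'E'
from h import *
o=observe();p=o["tool_pos"];th=o["tool_rot"][2]-np.pi/2
f=np.array([np.sin(th),-np.cos(th)]);c=p[:2]+.0095*f
rows(tcpwps(car(c,th,[(.155,.075),(.03,.095)]),-.3,.0175))
E
```

```text
t 9.975 tcp [0.5923 0.0264 0.0176] yaw 1.653 F [-0.6  0.2  0. ] 19
[[-0.3, -0.01, 0.0, 0.0, 0.0], [-0.3, -0.019, -0.0, 0.0, 0.001], [-0.3, -0.029, -0.0, 0.0, 0.001], [-0.3, -0.039, -0.0, 0.0, 0.002], [-0.3, -0.048, -0.0, 0.0, 0.002], [-0.3, -0.058, -0.0, 0.0, 0.003], [-0.3, -0.068, -0.0, 0.0, 0.003], [-0.3, -0.077, -0.0, 0.0, 0.003], [-0.3, -0.087, -0.0, 0.0, 0.004], [-0.3, -0.097, -0.0, 0.0, 0.004], [-0.3, -0.107, -0.0, 0.0, 0.005], [-0.3, -0.116, -0.0, 0.0, 0.005], [-0.3, -0.126, -0.0, 0.0, 0.005], [-0.3, -0.136, -0.0, 0.0, 0.006], [-0.3, -0.145, -0.0, 0.0, 0.006], [-0.3, -0.155, -0.0, 0.0, 0.007], [-0.3, -0.165, -0.001, 0.0, 0.0], [-0.3, -0.175, -0.001, 0.0, -0.007], [-0.3, -0.185, -0.001, 0.0, -0.013]]
```

Request:
step_arm([
  [-0.3,-0.004,0,0,0],
  [-0.3,-0.01,0,0,0],
  [-0.3,-0.019,0,0,0],
  [-0.3,-0.029,0,0,0],
  [-0.3,-0.039,0,0,0],
  [-0.3,-0.048,0,0,0],
  [-0.3,-0.058,0,0,0],
  [-0.3,-0.068,0,0,0],
  [-0.3,-0.077,0,0,0],
  [-0.3,-0.083,0,0,0],
  [-0.3,-0.086,0,0,0],
])

```text
time: 11.35
tool_pos: [0.5995, -0.0592, 0.0177]
tool_rot: [3.142, 0.0, 1.652]
contact_force: [0.8, 0.9, -0.5]
opening: 0.0597
grip_force: 0.6
```

```bash
python3 - <<'E'
from h import *
o=observe();p=o["tool_pos"];th=o["tool_rot"][2]-np.pi/2
print(p,th)
c=read_camera("scene");q=cloud(c).reshape(-1,3)
cv2.imwrite("pics/s4.png",cv2.resize(c["img"][80:230,220:380,::-1],None,fx=4,fy=4))
for z in(.012,.04):
    m=(q[:,2]>z)&(q[:,2]<.052)&(q[:,0]>.53)&(q[:,0]<.665)&(q[:,1]>-.15)&(q[:,1]<p[1]-.008);print(m.sum(),cv2.minAreaRect((q[m,:2]*1000).astype(np.float32)) if m.sum()>5 else '')
f=np.array([np.sin(th),-np.cos(th)]);c=p[:2]+.0095*f
print('cast centre if touching',c+.025*f)
E
```

```text
[ 0.59945313 -0.0591666   0.01772854] 0.08168809745774852
109 ((595.3114013671875, -88.75601196289062), (87.54376220703125, 45.88262176513672), 4.892673492431641)
28 ((596.52978515625, -80.81268310546875), (83.58942413330078, 25.046560287475586), 1.220216155052185)
cast centre if touching [ 0.60226824 -0.09355156]
```

View pics/s4.png

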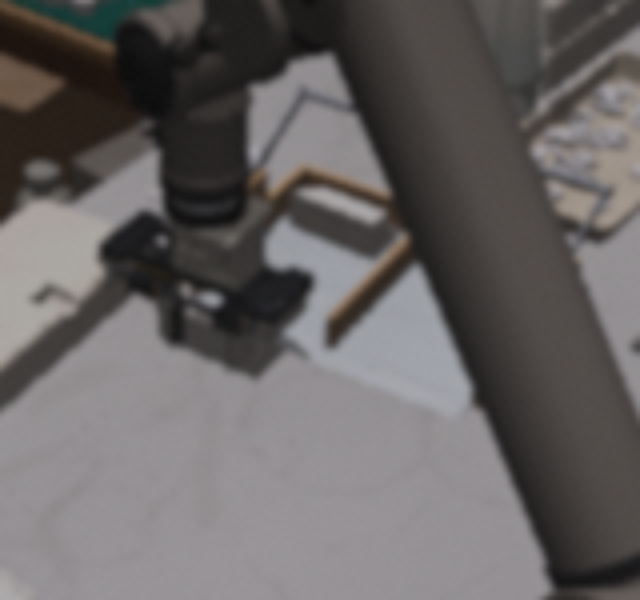

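Request:
step_arm([
  [-0.3,-0.003,0,0,0],
  [-0.3,-0.008,0,0,0],
  [-0.3,-0.015,0,0,0],
  [-0.3,-0.023,0,0,0],
  [-0.3,-0.031,0,0,0],
  [-0.3,-0.039,0,0,0],
  [-0.3,-0.047,0,0,0],
  [-0.3,-0.055,0,0,0],
  [-0.3,-0.063,0,0,0],
  [-0.3,-0.071,0,0,0],
  [-0.3,-0.079,0,0,0],
  [-0.3,-0.087,0,0,0],
  [-0.3,-0.093,0,0,0],
  [-0.3,-0.097,0,0,0],
  [-0.3,-0.099,0,0,0],
  [-0.3,-0.099,0,0,0],
  [-0.3,-0.08,0,0,0],
  [-0.3,-0.05,0,0,0],
  [-0.3,-0.05,0,-0.05,0],
  [-0.3,-0.02,0,-0.08,0],
])

```text
time: 13.9
tool_pos: [0.6016, -0.0784, 0.0995]
tool_rot: [3.14, 0.001, 1.652]
contact_force: [-0.1, 0.4, -0.8]
opening: 0.0598
grip_force: 0.0
```

```bash
python3 - <<'E'
from h import *
q=cloud(read_camera("scene")).reshape(-1,3)
c,s=np.cos(.095),np.sin(.095);d=q[:,:2]-[.532,-.237];x=c*d[:,0]+s*d[:,1];y=-s*d[:,0]+c*d[:,1]
m=(q[:,2]>.012)&(q[:,2]<.055)&(x>.01)&(x<.145)&(y<.1)&(y>-.04)
print(m.sum(),cv2.minAreaRect((np.c_[x,y][m]*1000).astype(np.float32)),q[m,2].max())
# A and go there
th=-.12;f=np.array([np.sin(th),-np.cos(th)]);C=np.array([.523,.288]);p=C-(.025+.0095+.022)*f;print(p)
rows([(-.3,.59,.1,.12,1.6,4),(-.3,p[0],p[1],.12,np.pi/2+th,7),(-.3,p[0],p[1],.017,np.pi/2+th,5),(-.3,p[0],p[1],.017,np.pi/2+th,1)])
E
```

```text
228 ((71.44554138183594, 39.793636322021484), (106.99605560302734, 90.93692779541016), 57.62316131591797) 0.053713384450886054
[0.52976374 0.34409369]
t 13.95 tcp [ 0.6026 -0.0743  0.1033] yaw 1.654 F [1.2 2.3 2.7] 17
[[-0.3, 0.044, 0.0, -0.004, 0.014], [-0.3, 0.087, 0.001, -0.008, 0.027], [-0.3, 0.131, 0.001, -0.013, 0.041], [-0.3, 0.175, 0.002, -0.017, 0.054], [-0.3, 0.21, -0.004, -0.017, 0.076], [-0.3, 0.246, -0.009, -0.017, 0.097], [-0.3, 0.281, -0.015, -0.017, 0.118], [-0.3, 0.317, -0.021, -0.017, 0.14], [-0.3, 0.352, -0.026, -0.017, 0.161], [-0.3, 0.388, -0.032, -0.017, 0.182], [-0.3, 0.423, -0.038, -0.017, 0.204], [-0.3, 0.423, -0.038, 0.004, 0.204], [-0.3, 0.423, -0.038, 0.024, 0.204], [-0.3, 0.423, -0.038, 0.045, 0.204], [-0.3, 0.423, -0.038, 0.066, 0.204], [-0.3, 0.423, -0.038, 0.086, 0.204], [-0.3, 0.423, -0.038, 0.086, 0.204]]
```

Request:
step_arm([
  [-0.3,0.044,0.0,-0.004,0.014],
  [-0.3,0.087,0.001,-0.008,0.027],
  [-0.3,0.131,0.001,-0.013,0.041],
  [-0.3,0.175,0.002,-0.017,0.054],
  [-0.3,0.21,-0.004,-0.017,0.076],
  [-0.3,0.246,-0.009,-0.017,0.097],
  [-0.3,0.281,-0.015,-0.017,0.118],
  [-0.3,0.317,-0.021,-0.017,0.14],
  [-0.3,0.352,-0.026,-0.017,0.161],
  [-0.3,0.388,-0.032,-0.017,0.182],
  [-0.3,0.423,-0.038,-0.017,0.204],
  [-0.3,0.423,-0.038,-0.017,0.204],
  [-0.3,0.423,-0.038,0.01,0.204],
  [-0.3,0.423,-0.038,0.035,0.204],
  [-0.3,0.423,-0.038,0.06,0.204],
  [-0.3,0.423,-0.038,0.086,0.204],
  [-0.3,0.423,-0.038,0.086,0.204],
])

```text
time: 16.08
tool_pos: [0.5268, 0.3385, 0.0096]
tool_rot: [-3.137, 0.003, 1.449]
contact_force: [0.1, -0.8, -0.0]
opening: 0.0597
grip_force: 0.0
```

```bash
python3 - <<'E'
from h import *
c=read_camera("top");cv2.imwrite("pics/t5.png",cv2.resize(c["img"][145:245,200:400,::-1],None,fx=4,fy=4,interpolation=cv2.INTER_CUBIC))
for n,q in(("top",cloud(c).reshape(-1,3)),("scene",cloud(read_camera("scene")).reshape(-1,3))):
    cc,s=np.cos(.095),np.sin(.095);d=q[:,:2]-[.532,-.237];x=cc*d[:,0]+s*d[:,1];y=-s*d[:,0]+cc*d[:,1]
    for z in(.013,.04):
        m=(q[:,2]>z)&(q[:,2]<.055)&(x>.012)&(x<.137)&(y<.085)&(y>-.03)
        print(n,z,m.sum(),cv2.minAreaRect((np.c_[x,y][m]*1000).astype(np.float32)))
C=np.array([.523,.288]);th=-.12
for h in(-.15,-.17,-.19):
    f=np.array([np.sin(th),-np.cos(th)]);q=car(C-.025*f-.02*f,th,[(.02,th),(.05,h),(.36,h),(.08,.0)]);x,y,t=q[-1];print(h,x+.025*np.sin(t),y-.025*np.cos(t))
E
```

```text
top 0.013 203 ((70.68069458007812, 41.051753997802734), (81.59639739990234, 93.81536102294922), 71.74786376953125)
top 0.04 116 ((77.82363891601562, 52.847007751464844), (27.420808792114258, 96.52582550048828), 89.92494201660156)
scene 0.013 218 ((77.8504638671875, 57.12715530395508), (109.54032135009766, 44.41754913330078), 19.936397552490234)
scene 0.04 60 ((82.21862030029297, 60.99149703979492), (102.16806030273438, 21.261615753173828), 9.551192283630371)
-0.15 0.4594769580404843 -0.19738215993328692
-0.17 0.4510794937363156 -0.19607736917415997
-0.19 0.4427087686199142 -0.1946136069831132
```

View pics/t5.png

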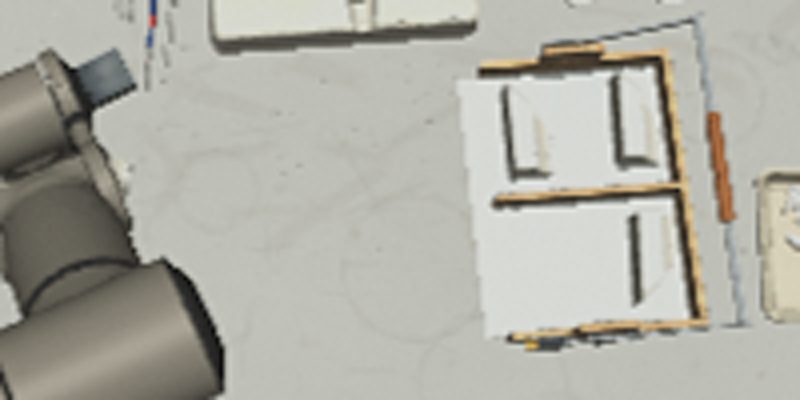

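```bash
python3 - <<'E'
from h import *
C=np.array([.523,.288]);th=-.12;f=np.array([np.sin(th),-np.cos(th)])
q=car(C-.025*f-.018*f,th,[(.018,th),(.05,-.168),(.132,-.168)])
rows([(-.3,.5298,.3441,.017,np.pi/2+th,1)]*0+tcpwps(q,-.3,.017))
E
```

```text
t 16.175 tcp [0.5287 0.3395 0.0122] yaw 1.449 F [-0.1  0.5 -0.2] 20
[[-0.3, -0.008, 0.001, -0.005, -0.002], [-0.3, -0.017, 0.001, -0.005, -0.002], [-0.3, -0.027, 0.001, -0.005, 0.007], [-0.3, -0.037, 0.001, -0.005, 0.017], [-0.3, -0.047, 0.0, -0.005, 0.027], [-0.3, -0.057, 0.0, -0.005, 0.036], [-0.3, -0.067, -0.0, -0.005, 0.046], [-0.3, -0.077, -0.001, -0.005, 0.046], [-0.3, -0.088, -0.001, -0.005, 0.046], [-0.3, -0.098, -0.002, -0.005, 0.046], [-0.3, -0.108, -0.002, -0.005, 0.046], [-0.3, -0.118, -0.002, -0.005, 0.046], [-0.3, -0.128, -0.003, -0.005, 0.046], [-0.3, -0.138, -0.003, -0.005, 0.046], [-0.3, -0.148, -0.004, -0.005, 0.046], [-0.3, -0.159, -0.004, -0.005, 0.046], [-0.3, -0.169, -0.005, -0.005, 0.046], [-0.3, -0.179, -0.005, -0.005, 0.046], [-0.3, -0.189, -0.006, -0.005, 0.046], [-0.3, -0.199, -0.006, -0.005, 0.046]]
```

Request:
step_arm([
  [-0.3,-0.008,0,0,0],
  [-0.3,-0.013,0,0,0],
  [-0.3,-0.017,0,0,0],
  [-0.3,-0.021,0,0,0],
  [-0.3,-0.025,0,0,0.003],
  [-0.3,-0.03,0,0,0.007],
  [-0.3,-0.037,0,0,0.014],
  [-0.3,-0.047,0,0,0.024],
  [-0.3,-0.057,0,0,0.034],
  [-0.3,-0.067,-0.001,0,0.044],
  [-0.3,-0.077,-0.001,0,0.046],
  [-0.3,-0.087,-0.002,0,0.046],
  [-0.3,-0.097,-0.002,0,0.046],
  [-0.3,-0.107,-0.003,0,0.046],
  [-0.3,-0.117,-0.003,0,0.046],
  [-0.3,-0.127,-0.004,0,0.046],
  [-0.3,-0.137,-0.004,0,0.046],
  [-0.3,-0.147,-0.005,0,0.046],
  [-0.3,-0.155,-0.005,0,0.046],
  [-0.3,-0.159,-0.005,0,0.046],
])

```text
time: 18.68
tool_pos: [0.5041, 0.1819, 0.0117]
tool_rot: [-3.141, 0.0, 1.402]
contact_force: [0.4, 0.9, -1.1]
opening: 0.0598
grip_force: 0.4
```

```bash
python3 - <<'E'
from h import *
o=observe();p=o["tool_pos"];th=o["tool_rot"][2]-np.pi/2
f=np.array([np.sin(th),-np.cos(th)]);c=p[:2]+.0095*f;C=c+.025*f
print(p,th,'centre if touching',C)
q=cloud(read_camera("scene")).reshape(-1,3)
for z in(.012,.04):
    m=(q[:,2]>z)&(q[:,2]<.052)&(q[:,0]>.42)&(q[:,0]<.6)&(q[:,1]>.06)&(q[:,1]<p[1]-.008);print(m.sum(),cv2.minAreaRect((q[m,:2]*1000).astype(np.float32)) if m.sum()>5 else '')
for h in(-.15,-.165,-.18,-.2):
    q=car(c,th,[(.24,h),(.09,.02)]);x,y,t=q[-1];print(h,x+.025*np.sin(t),y-.025*np.cos(t))
rows(tcpwps(car(c,th,[(.2,-.165)]),-.3,.017))
E
```

```text
[0.50410119 0.18194663 0.01165148] -0.1684327722417831 centre if touching [0.49831769 0.14793485]
18 ((501.84893798828125, 165.94439697265625), (74.84765625, 8.331110000610352), 5.735020637512207)
11 ((528.4641723632812, 167.3145294189453), (4.319098472595215, 21.226558685302734), 88.18830108642578)
-0.15 0.4591195118460241 -0.17907819350655257
-0.165 0.45667167144859616 -0.17872341444068776
-0.18 0.4542275954038318 -0.17834421245186763
-0.2 0.4509751566897269 -0.1778006961377928
t 18.725 tcp [0.5041 0.1817 0.0116] yaw 1.402 F [ 0.2 -0.2 -0. ] 20
[[-0.3, -0.01, 0.0, -0.005, -0.0], [-0.3, -0.02, 0.0, -0.005, -0.0], [-0.3, -0.03, 0.0, -0.005, -0.0], [-0.3, -0.04, 0.0, -0.005, -0.001], [-0.3, -0.05, 0.0, -0.005, -0.001], [-0.3, -0.06, 0.0, -0.005, -0.001], [-0.3, -0.07, 0.0, -0.005, -0.001], [-0.3, -0.08, 0.0, -0.005, -0.001], [-0.3, -0.09, 0.0, -0.005, -0.001], [-0.3, -0.1, 0.0, -0.005, -0.002], [-0.3, -0.11, 0.0, -0.005, -0.002], [-0.3, -0.12, 0.0, -0.005, -0.002], [-0.3, -0.13, 0.0, -0.005, -0.002], [-0.3, -0.14, 0.0, -0.005, -0.002], [-0.3, -0.15, 0.0, -0.005, -0.003], [-0.3, -0.16, 0.0, -0.005, -0.003], [-0.3, -0.17, 0.0, -0.005, -0.003], [-0.3, -0.18, 0.0, -0.005, -0.003], [-0.3, -0.19, 0.0, -0.005, -0.003], [-0.3, -0.2, 0.0, -0.005, -0.003]]
```

Request:
step_arm([
  [-0.3,-0.003,0,0,0],
  [-0.3,-0.008,0,0,0],
  [-0.3,-0.017,0,-0.001,0.003],
  [-0.3,-0.027,0,-0.001,0.005],
  [-0.3,-0.037,0,-0.002,0.008],
  [-0.3,-0.047,0,-0.002,0.01],
  [-0.3,-0.057,0,-0.003,0.01],
  [-0.3,-0.067,-0.001,-0.003,0.01],
  [-0.3,-0.077,-0.001,-0.004,0.01],
  [-0.3,-0.087,-0.001,-0.004,0.01],
  [-0.3,-0.097,-0.001,-0.005,0.01],
  [-0.3,-0.107,-0.001,-0.005,0.01],
  [-0.3,-0.117,-0.001,-0.005,0.01],
  [-0.3,-0.127,-0.001,-0.005,0.01],
  [-0.3,-0.137,-0.001,-0.005,0.01],
  [-0.3,-0.147,-0.001,-0.005,0.01],
  [-0.3,-0.157,-0.001,-0.005,0.01],
  [-0.3,-0.165,-0.002,-0.005,0.01],
  [-0.3,-0.17,-0.002,-0.005,0.01],
  [-0.3,-0.172,-0.002,-0.005,0.01],
])

```text
time: 21.22
tool_pos: [0.4734, 0.013, 0.0167]
tool_rot: [-3.141, 0.0, 1.392]
contact_force: [-0.1, 2.5, 2.1]
opening: 0.0597
grip_force: 1.1
```

```bash
python3 - <<'E'
from h import *
o=observe();p=o["tool_pos"];th=o["tool_rot"][2]-np.pi/2
f=np.array([np.sin(th),-np.cos(th)]);c=p[:2]+.0095*f;C=c+.025*f
print(p,th,'centre if touching',C)
cc=read_camera("scene");q=cloud(cc).reshape(-1,3)
cv2.imwrite("pics/s6.png",cv2.resize(cc["img"][90:240,230:390,::-1],None,fx=4,fy=4))
for z in(.012,.04):
    m=(q[:,2]>z)&(q[:,2]<.052)&(q[:,0]>.36)&(q[:,0]<.56)&(q[:,1]>-.12)&(q[:,1]<p[1]-.008);print(m.sum(),cv2.minAreaRect((q[m,:2]*1000).astype(np.float32)) if m.sum()>5 else '')
for segs in([(.08,-.16),(.09,.02)],[(.17,.02)],[(.17,.095)]):
    a=car(c,th,segs);x,y,t=a[-1];print(x+.025*np.sin(t),y-.025*np.cos(t))
rows(tcpwps(car(c,th,[(.17,.06)]),-.3,.017))
E
```

```text
[0.47335568 0.01302842 0.01668201] -0.17834937513883364 centre if touching [ 0.46723519 -0.02092434]
56 ((494.95733642578125, -4.028614044189453), (23.76648712158203, 53.63008117675781), 49.94551467895508)
20 ((501.9022521972656, -12.553596496582031), (19.70384979248047, 29.18082046508789), 30.122713088989258)
0.45241450342638795 -0.1898326611709928
0.45874660899758535 -0.19050663249859467
0.46698106412569823 -0.19053407320789653
t 21.275 tcp [0.4733 0.013  0.0167] yaw 1.393 F [ 0.1 -0.3  0.4] 17
[[-0.3, -0.01, -0.0, -0.0, -0.014], [-0.3, -0.02, 0.0, -0.0, -0.028], [-0.3, -0.03, 0.0, -0.0, -0.042], [-0.3, -0.04, 0.001, -0.0, -0.056], [-0.3, -0.05, 0.001, -0.0, -0.07], [-0.3, -0.06, 0.002, -0.0, -0.084], [-0.3, -0.07, 0.002, -0.0, -0.098], [-0.3, -0.08, 0.003, -0.0, -0.112], [-0.3, -0.09, 0.004, -0.0, -0.126], [-0.3, -0.1, 0.006, -0.0, -0.14], [-0.3, -0.11, 0.007, -0.0, -0.154], [-0.3, -0.119, 0.008, -0.0, -0.168], [-0.3, -0.129, 0.01, -0.0, -0.182], [-0.3, -0.139, 0.012, -0.0, -0.196], [-0.3, -0.149, 0.014, -0.0, -0.21], [-0.3, -0.159, 0.016, -0.0, -0.224], [-0.3, -0.169, 0.018, -0.0, -0.238]]
```

View pics/s6.png

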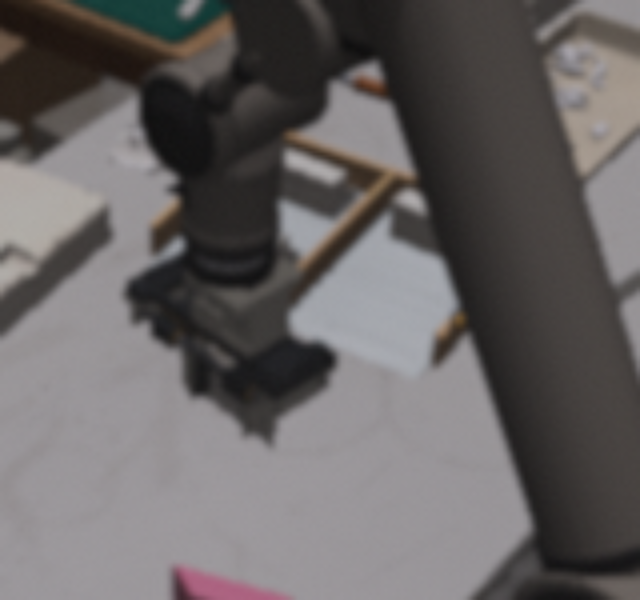

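```bash
python3 - <<'E'
from h import *
o=observe();p=o["tool_pos"];th=o["tool_rot"][2]-np.pi/2
f=np.array([np.sin(th),-np.cos(th)]);c=p[:2]+.0095*f
a=car(c,th,[(.04,-.175),(.142,.06)])
for x,y,t in a:
    d=np.array([x+.025*np.sin(t),y-.025*np.cos(t)])-[.532,-.237];print((np.array([.9955*d[0]+.095*d[1],-.095*d[0]+.9955*d[1]])*1000).round(),end=' ')
rows(tcpwps(a,-.3,.0167))
E
```

```text
[-47. 212.] [-49. 202.] [-52. 192.] [-55. 183.] [-57. 173.] [-59. 163.] [-61. 153.] [-62. 143.] [-64. 133.] [-65. 123.] [-67. 113.] [-68. 103.] [-69.  92.] [-69.  82.] [-70.  72.] [-70.  62.] [-70.  52.] [-70.  42.] t 21.275 tcp [0.4733 0.013  0.0167] yaw 1.393 F [ 0.1 -0.3  0.4] 18
[[-0.3, -0.01, -0.0, -0.0, -0.001], [-0.3, -0.02, 0.0, -0.0, -0.002], [-0.3, -0.03, 0.0, -0.0, -0.002], [-0.3, -0.04, 0.0, -0.0, -0.003], [-0.3, -0.05, -0.0, -0.0, -0.02], [-0.3, -0.06, 0.0, -0.0, -0.037], [-0.3, -0.07, 0.0, -0.0, -0.053], [-0.3, -0.081, 0.001, -0.0, -0.07], [-0.3, -0.091, 0.002, -0.0, -0.087], [-0.3, -0.101, 0.002, -0.0, -0.104], [-0.3, -0.111, 0.003, -0.0, -0.121], [-0.3, -0.121, 0.004, -0.0, -0.137], [-0.3, -0.131, 0.006, -0.0, -0.154], [-0.3, -0.141, 0.007, -0.0, -0.171], [-0.3, -0.151, 0.009, -0.0, -0.188], [-0.3, -0.161, 0.011, -0.0, -0.205], [-0.3, -0.171, 0.013, -0.0, -0.221], [-0.3, -0.181, 0.015, -0.0, -0.238]]
```

Request:
step_arm([
  [-0.3,-0.003,0,0,0],
  [-0.3,-0.01,0,0,0],
  [-0.3,-0.02,0,0,-0.002],
  [-0.3,-0.03,0,0,-0.002],
  [-0.3,-0.04,0,0,-0.003],
  [-0.3,-0.05,0,0,-0.02],
  [-0.3,-0.06,0,0,-0.037],
  [-0.3,-0.07,0,0,-0.053],
  [-0.3,-0.08,0.001,0,-0.07],
  [-0.3,-0.088,0.002,0,-0.082],
  [-0.3,-0.092,0.002,0,-0.088],
])

```text
time: 22.65
tool_pos: [0.4591, -0.0782, 0.0167]
tool_rot: [3.142, 0.0, 1.48]
contact_force: [-0.2, 2.8, 0.8]
opening: 0.0595
grip_force: 1.1
```

```bash
python3 - <<'E'
from h import *
o=observe();p=o["tool_pos"];th=o["tool_rot"][2]-np.pi/2
f=np.array([np.sin(th),-np.cos(th)]);c=p[:2]+.0095*f;C=c+.025*f
print(p,th,'centre if touching',C)
def tr(P):
    d=P-np.array([.532,-.237]);return np.stack([.9955*d[...,0]+.095*d[...,1],-.095*d[...,0]+.9955*d[...,1]],-1)
print(tr(C))
for n in("scene","top"):
    q=cloud(read_camera(n)).reshape(-1,3);t=tr(q[:,:2])
    m=(q[:,2]>.012)&(q[:,2]<.052)&(t[:,0]>-.145)&(t[:,0]<0)&(t[:,1]>.095)&(q[:,1]<p[1]-.009);print(n,m.sum(),t[m].min(0) if m.sum() else '',t[m].max(0) if m.sum() else '')
a=car(c,th,[(.09,.06)])
for x,y,t in a: print((tr(np.array([x+.025*np.sin(t),y-.025*np.cos(t)]))*1000).round(),end=' ')
rows(tcpwps(a,-.3,.0167))
E
```

```text
[ 0.45905959 -0.07817925  0.01673018] -0.0903386856510171 centre if touching [ 0.45594714 -0.11253856]
[-0.06388678  0.13112638]
scene 78 [-0.10534136  0.11953176] [-0.01423058  0.16055289]
top 0  
[-65. 121.] [-66. 111.] [-67. 101.] [-68.  91.] [-69.  81.] [-69.  71.] [-70.  61.] [-70.  51.] [-70.  41.] t 22.75 tcp [ 0.4591 -0.0781  0.0167] yaw 1.48 F [-0.1  0.3  0.4] 9
[[-0.3, -0.01, -0.0, 0.0, -0.017], [-0.3, -0.02, -0.0, 0.0, -0.033], [-0.3, -0.03, 0.0, 0.0, -0.05], [-0.3, -0.04, 0.001, 0.0, -0.067], [-0.3, -0.05, 0.001, 0.0, -0.084], [-0.3, -0.06, 0.002, 0.0, -0.1], [-0.3, -0.07, 0.003, 0.0, -0.117], [-0.3, -0.08, 0.004, 0.0, -0.134], [-0.3, -0.09, 0.005, 0.0, -0.15]]
```

Request:
step_arm([
  [-0.3,-0.003,0,0,-0.005],
  [-0.3,-0.01,0,0,-0.017],
  [-0.3,-0.018,0,0,-0.03],
  [-0.3,-0.026,0,0,-0.043],
  [-0.3,-0.034,0,0,-0.057],
  [-0.3,-0.042,0.001,0,-0.07],
  [-0.3,-0.05,0.001,0,-0.084],
  [-0.3,-0.058,0.002,0,-0.097],
  [-0.3,-0.066,0.003,0,-0.11],
  [-0.3,-0.074,0.004,0,-0.123],
  [-0.3,-0.082,0.004,0,-0.137],
  [-0.3,-0.088,0.005,0,-0.147],
  [-0.3,-0.091,0.005,0,-0.15],
  [-0.3,-0.092,0.005,0,-0.15],
  [-0.3,-0.085,0.005,0,-0.15],
  [-0.3,-0.05,0.005,0,-0.15],
  [-0.3,-0.02,0.005,-0.05,-0.15],
  [-0.3,0.02,0.005,-0.12,-0.15],
  [-0.3,0.06,0,-0.18,-0.15],
])

```text
time: 25.12
tool_pos: [0.4646, -0.0316, 0.1751]
tool_rot: [3.141, 0.0, 1.631]
contact_force: [1.1, 0.8, -0.2]
opening: 0.0595
grip_force: 0.0
```

```bash
python3 - <<'E'
from h import *
print(observe()["tool_pos"])
def tr(P):
    d=P-np.array([.532,-.237]);return np.stack([.9955*d[...,0]+.095*d[...,1],-.095*d[...,0]+.9955*d[...,1]],-1)
for n in("scene","top"):
    c=read_camera(n);W=cloud(c);q=W.reshape(-1,3);t=tr(q[:,:2])
    for s in(-1,1):
      for z in(.015,.04):
        m=(q[:,2]>z)&(q[:,2]<.055)&(s*t[:,0]>.012)&(s*t[:,0]<.137)&(t[:,1]<.085)&(t[:,1]>-.03);print(n,s,z,m.sum(),t[m].min(0),t[m].max(0),cv2.minAreaRect((t[m]*1000).astype(np.float32)) if m.sum()>5 else '')
    h=cv2.cvtColor(c["img"],cv2.COLOR_RGB2HSV).reshape(-1,3)
    m=(abs(t[:,0])<.07)&(t[:,1]<-.126)&(t[:,1]>-.17)&(q[:,2]>.07)&(q[:,2]<.15)
    print('grip',m.sum(),np.c_[t,q[:,2]][m].mean(0),np.c_[t,q[:,2]][m].min(0),np.c_[t,q[:,2]][m].max(0),q[m].mean(0))
cv2.imwrite("pics/t7.png",cv2.resize(c["img"][145:245,200:400,::-1],None,fx=4,fy=4,interpolation=cv2.INTER_CUBIC))
E
```

```text
[ 0.46459879 -0.03164554  0.1750789 ]
scene -1 0.015 274 [-0.11812593  0.03363156] [-0.01769447  0.07084417] ((-68.35836791992188, 51.09035110473633), (35.58939743041992, 100.65133666992188), 87.23164367675781)
scene -1 0.04 143 [-0.11773851  0.03363156] [-0.01939813  0.06839776] ((-68.89617156982422, 50.57379150390625), (34.30698013305664, 98.65200805664062), 88.15631866455078)
scene 1 0.015 242 [0.03212    0.02027002] [0.13587692 0.06727907] ((79.5513916015625, 56.00990295410156), (108.2175521850586, 42.71232604980469), 16.761566162109375)
scene 1 0.04 97 [0.03212    0.03563419] [0.13306347 0.06659902] ((82.60574340820312, 51.028160095214844), (101.30284118652344, 29.977436065673828), 1.168088674545288)
grip 142 [-0.00314335 -0.13560481  0.11851566] [-0.06976765 -0.14886265  0.10254248] [ 0.06049456 -0.12619979  0.12853102] [ 0.54175281 -0.37228708  0.11851566]
top -1 0.015 186 [-0.1217524   0.02003375] [-0.02432995  0.07006616] ((-73.86676025390625, 46.15991973876953), (46.98178482055664, 98.80585479736328), 86.01251983642578)
top -1 0.04 116 [-0.12102516  0.04104421] [-0.02432995  0.07004362] ((-73.2253646850586, 55.748985290527344), (27.36429786682129, 97.2026596069336), 86.4086685180664)
top 1 0.015 87 [0.02779518 0.01709498] [0.1306419  0.06573551] ((79.86804962158203, 39.38348388671875), (109.38475036621094, 38.33506774902344), 12.367545127868652)
top 1 0.04 37 [0.03164616 0.03953433] [0.12818503 0.06568282] ((81.33325958251953, 47.52841567993164), (98.19091796875, 23.05087661743164), 12.367545127868652)
grip 131 [ 1.01995761e-05 -1.34556472e-01  1.19698756e-01] [-0.06751362 -0.14536325  0.10712496] [ 0.06881078 -0.12626693  0.12984726] [ 0.54479244 -0.37094394  0.11969876]
```

View pics/t7.png

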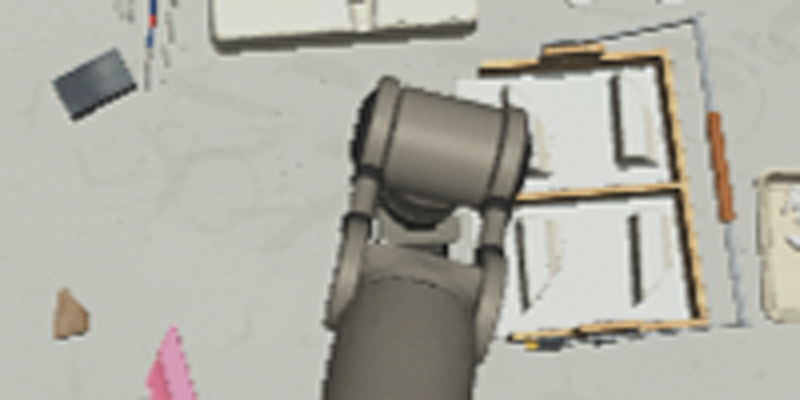

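```bash
python3 - <<'E'
from h import *
rows([(-.3,.5,-.2,.21,.9,5),(-.3,.545,-.371,.2,.095,5),(-.3,.545,-.371,.2,.095,1),(-.3,.545,-.371,.094,.095,5)])
E
```

```text
t 25.225 tcp [ 0.4673 -0.0307  0.1786] yaw 1.634 F [-0.4 -0.3 -0.1] 16
[[-0.3, -0.034, 0.004, -0.006, 0.147], [-0.3, -0.068, 0.009, -0.013, 0.294], [-0.3, -0.103, 0.013, -0.019, 0.441], [-0.3, -0.137, 0.018, -0.025, 0.587], [-0.3, -0.171, 0.022, -0.031, 0.734], [-0.3, -0.206, 0.029, -0.029, 0.895], [-0.3, -0.24, 0.036, -0.027, 1.056], [-0.3, -0.275, 0.042, -0.025, 1.217], [-0.3, -0.31, 0.049, -0.023, 1.378], [-0.3, -0.345, 0.056, -0.021, 1.539], [-0.3, -0.345, 0.056, -0.021, 1.539], [-0.3, -0.345, 0.056, -0.0, 1.539], [-0.3, -0.345, 0.056, 0.021, 1.539], [-0.3, -0.345, 0.056, 0.042, 1.539], [-0.3, -0.345, 0.056, 0.063, 1.539], [-0.3, -0.345, 0.056, 0.085, 1.539]]
```

Request:
step_arm([
  [-0.3,-0.034,0.004,-0.006,0.147],
  [-0.3,-0.068,0.009,-0.013,0.294],
  [-0.3,-0.103,0.013,-0.019,0.441],
  [-0.3,-0.137,0.018,-0.025,0.587],
  [-0.3,-0.171,0.022,-0.031,0.734],
  [-0.3,-0.206,0.029,-0.029,0.895],
  [-0.3,-0.24,0.036,-0.027,1.056],
  [-0.3,-0.275,0.042,-0.025,1.217],
  [-0.3,-0.31,0.049,-0.023,1.378],
  [-0.3,-0.345,0.056,-0.021,1.539],
  [-0.3,-0.345,0.056,-0.021,1.539],
  [-0.3,-0.345,0.056,-0.021,1.539],
])

```text
time: 26.72
tool_pos: [0.5409, -0.3733, 0.1933]
tool_rot: [-3.14, 0.001, 0.093]
contact_force: [0.5, -0.0, 0.5]
opening: 0.0591
grip_force: 0.0
```

```bash
python3 - <<'E'
from h import *
rows([(-.3,.545,-.371,.16,.095,3),(-.3,.545,-.371,.094,.095,5)])
E
```

```text
t 26.725 tcp [ 0.5409 -0.3733  0.1933] yaw 0.093 F [ 0.5 -0.   0.5] 8
[[-0.3, 0.001, -0.001, 0.011, -0.001], [-0.3, 0.003, -0.001, 0.022, -0.001], [-0.3, 0.004, -0.002, 0.033, -0.002], [-0.3, 0.004, -0.002, 0.047, -0.002], [-0.3, 0.004, -0.002, 0.06, -0.002], [-0.3, 0.004, -0.002, 0.073, -0.002], [-0.3, 0.004, -0.002, 0.086, -0.002], [-0.3, 0.004, -0.002, 0.099, -0.002]]
```

Descend, then close gently.

Request:
step_arm([
  [-0.3,0.003,-0.002,0.02,0],
  [-0.3,0.003,-0.002,0.04,0],
  [-0.3,0.003,-0.002,0.06,0],
  [-0.3,0.003,-0.002,0.08,0],
  [-0.3,0.003,-0.002,0.099,0],
  [-0.3,0.003,-0.002,0.099,0],
  [0.3,0.003,-0.002,0.099,0],
  [0.8,0.003,-0.002,0.099,0],
  [0.8,0.003,-0.002,0.099,0],
  [0.8,0.003,-0.002,0.099,0],
  [0.8,0.003,-0.002,0.099,0],
], grip_force=15)

```text
time: 28.1
tool_pos: [0.5448, -0.3765, 0.0978]
tool_rot: [3.132, -0.003, 0.091]
contact_force: [-0.6, -13.1, 3.6]
opening: 0.0178
grip_force: 15.0
```

```bash
python3 - <<'E'
from h import *
o=observe();p=o["tool_pos"];print(p,o["opening"],o["grip_force"],o["contact_force"])
c,s=np.cos(.095),np.sin(.095)
d=p[:2]-[.532,-.237];print('tray',c*d[0]+s*d[1],-s*d[0]+c*d[1],p[2]+.0188-.05)
E
```

```text
[ 0.54482024 -0.37654165  0.09778055] 0.017776067812668463 14.992118328809738 [ -0.55921658 -13.06816837   3.5809996 ]
tray -0.00047408834565879424 -0.140128529695423 0.0665805524734841
```

```bash
python3 - <<'E'
import numpy as np,json
f0=.43
print(json.dumps([[.8,0,round(.004-.15*(np.cos(f0)-np.cos(f)),3),round(-.15*(np.sin(f)-np.sin(f0)),3),0] for f in np.linspace(f0,1.0,11)]))
E
```

```text
[[0.8, 0, 0.004, -0.0, 0], [0.8, 0, 0.0, -0.008, 0], [0.8, 0, -0.004, -0.015, 0], [0.8, 0, -0.009, -0.022, 0], [0.8, 0, -0.014, -0.029, 0], [0.8, 0, -0.019, -0.036, 0], [0.8, 0, -0.025, -0.042, 0], [0.8, 0, -0.031, -0.048, 0], [0.8, 0, -0.037, -0.054, 0], [0.8, 0, -0.044, -0.059, 0], [0.8, 0, -0.051, -0.064, 0]]
```

Request:
step_arm([
  [0.8,0,0.004,0.0,0],
  [0.8,0,0.0,-0.008,0],
  [0.8,0,-0.004,-0.015,0],
  [0.8,0,-0.009,-0.022,0],
  [0.8,0,-0.014,-0.029,0],
  [0.8,0,-0.019,-0.036,0],
  [0.8,0,-0.025,-0.042,0],
  [0.8,0,-0.031,-0.048,0],
  [0.8,0,-0.037,-0.054,0],
  [0.8,0,-0.044,-0.059,0],
  [0.8,0,-0.051,-0.064,0],
  [0.8,0,-0.051,-0.064,0],
])

```text
time: 29.6
tool_pos: [0.54, -0.3227, 0.1618]
tool_rot: [3.136, -0.002, 0.092]
contact_force: [-1.3, -6.1, 8.2]
opening: 0.0175
grip_force: 15.0
```

```bash
python3 - <<'E'
from h import *
o=observe();p=o["tool_pos"];print(p,o["opening"],o["grip_force"],o["contact_force"])
c,s=np.cos(.095),np.sin(.095)
d=p[:2]-[.532,-.237];y=-s*d[0]+c*d[1];print('tray',c*d[0]+s*d[1],y,p[2]+.0147-.05)
W=cloud(read_camera("scene")).reshape(-1,3);W2=cloud(read_camera("top")).reshape(-1,3)
for q in(W,W2):
    e=q[:,:2]-[.532,-.237];x=c*e[:,0]+s*e[:,1];yy=-s*e[:,0]+c*e[:,1]
    m=(abs(abs(x)-.1)<.035)&(yy>-.16)&(yy<-.04)&(q[:,2]>.1)&(q[:,2]<.19);print('rod',m.sum(),np.median(yy[m]) if m.sum() else 0,np.median(q[m,2]) if m.sum() else 0)
f0=1.0
print(json.dumps([[.8,0,round(-.15*(np.cos(f0)-np.cos(f)),3),round(-.15*(np.sin(f)-np.sin(f0)),3),0] for f in np.linspace(f0,1.6,12)]))
E
```

```text
[ 0.53995943 -0.32274592  0.16182333] 0.017526900756014544 15.001732259988785 [-1.28019544 -6.07084421  8.16740639]
tray -0.00021007272918993278 -0.08611428803242138 0.12652332509302172
rod 32 -0.08256114687303673 0.179747803837301
rod 37 -0.08014715062423065 0.17834024143829205
[[0.8, 0, -0.0, -0.0, 0], [0.8, 0, -0.007, -0.004, 0], [0.8, 0, -0.014, -0.008, 0], [0.8, 0, -0.022, -0.012, 0], [0.8, 0, -0.029, -0.015, 0], [0.8, 0, -0.037, -0.017, 0], [0.8, 0, -0.045, -0.019, 0], [0.8, 0, -0.053, -0.021, 0], [0.8, 0, -0.061, -0.022, 0], [0.8, 0, -0.069, -0.023, 0], [0.8, 0, -0.077, -0.024, 0], [0.8, 0, -0.085, -0.024, 0]]
```

Request:
step_arm([
  [0.8,0,0.0,-0.003,0],
  [0.8,0,-0.007,-0.007,0],
  [0.8,0,-0.014,-0.011,0],
  [0.8,0,-0.022,-0.015,0],
  [0.8,0,-0.029,-0.018,0],
  [0.8,0,-0.037,-0.02,0],
  [0.8,0,-0.045,-0.022,0],
  [0.8,0,-0.053,-0.024,0],
  [0.8,0,-0.061,-0.025,0],
  [0.8,0,-0.069,-0.026,0],
  [0.8,0,-0.077,-0.027,0],
  [0.8,0,-0.084,-0.027,0],
  [0.8,0,-0.084,-0.027,0],
  [0.8,0,-0.084,-0.027,0],
])

```text
time: 31.45
tool_pos: [0.5321, -0.2422, 0.1859]
tool_rot: [3.133, -0.001, 0.09]
contact_force: [4.6, -20.1, -7.7]
opening: 0.0175
grip_force: 15.0
```

```bash
python3 - <<'E'
from h import *
o=observe();p=o["tool_pos"];print(p,o["opening"],o["grip_force"],o["contact_force"])
c,s=np.cos(.095),np.sin(.095)
d=p[:2]-[.532,-.237];y=-s*d[0]+c*d[1];print('tray',c*d[0]+s*d[1],y,p[2]+.0147-.05)
for n in("scene","top"):
    q=cloud(read_camera(n)).reshape(-1,3)
    e=q[:,:2]-[.532,-.237];x=c*e[:,0]+s*e[:,1];yy=-s*e[:,0]+c*e[:,1]
    m=(abs(abs(x)-.1)<.035)&(yy>-.06)&(yy<.04)&(q[:,2]>.17)&(q[:,2]<.23);print('rod',m.sum(),np.median(yy[m]) if m.sum() else 0,np.median(q[m,2]) if m.sum() else 0)
E
```

```text
[ 0.53212725 -0.24222023  0.18591727] 0.017459449198338244 15.006769448518753 [  4.60786733 -20.11732874  -7.6715098 ]
tray -0.00036849982196503217 -0.005208766811278098 0.150617268881506
rod 48 -0.002120054490522087 0.20307284491046868
rod 33 0.0006370773333026578 0.201970927194229
```

Request:
step_arm([
  [0.8,0,0.003,0,0],
  [0.5,0,0.003,0,0],
  [0.1,0,0.003,0,0],
  [0,0,0.003,0,0],
  [0,0,0.003,0,0],
  [0,0,0.003,-0.02,0],
  [0,0,0.003,-0.05,0],
  [0,0,0.003,-0.09,0],
  [0,0,0.003,-0.13,0],
  [0,-0.05,0.003,-0.14,0],
  [0,-0.1,0.003,-0.14,0],
  [0,-0.12,0.003,-0.14,0],
  [0,-0.12,0.003,-0.14,0],
])

```text
time: 33.17
tool_pos: [0.4117, -0.2513, 0.327]
tool_rot: [3.141, -0.001, 0.09]
contact_force: [0.7, -1.5, -0.4]
opening: 0.046
grip_force: 0.0
```

```bash
python3 - <<'E'
from h import *
o=observe();print(o["tool_pos"],o["opening"],o["contact_force"],o["time"])
c,s=np.cos(.095),np.sin(.095)
for n in("scene","top"):
    im=read_camera(n);q=cloud(im).reshape(-1,3)
    e=q[:,:2]-[.532,-.237];x=c*e[:,0]+s*e[:,1];yy=-s*e[:,0]+c*e[:,1]
    m=(abs(x)<.13)&(yy>-.06)&(yy<.04)&(q[:,2]>.17)&(q[:,2]<.23);print('grip',m.sum(),np.median(yy[m]) if m.sum() else 0,np.median(q[m,2]) if m.sum() else 0)
    for g in(-1,1):
        m=(q[:,2]>.04)&(q[:,2]<.055)&(g*x>.012)&(g*x<.137)&(yy<.085)&(yy>-.03);print(n,g,m.sum(),cv2.minAreaRect((np.c_[x,yy][m]*1000).astype(np.float32)) if m.sum()>5 else '')
    if n=="scene": cv2.imwrite("pics/s8.png",cv2.resize(im["img"][80:230,230:390,::-1],None,fx=4,fy=4))
E
```

```text
[ 0.41165678 -0.25125718  0.32703632] 0.046039002992602426 [ 0.71678829 -1.49323401 -0.39658256] 33.175
grip 260 0.00023209006390919077 0.20458633155342756
scene -1 146 ((-68.76962280273438, 52.9268913269043), (33.04689407348633, 98.1820068359375), 89.68553161621094)
scene 1 134 ((82.07423400878906, 50.82154083251953), (35.0327033996582, 101.96458435058594), 89.5096206665039)
grip 151 0.0008157485512803506 0.20528540267606035
top -1 124 ((-73.36949157714844, 55.44520568847656), (28.13054656982422, 97.40657806396484), 88.00801086425781)
top 1 112 ((76.98471069335938, 52.949554443359375), (26.41535186767578, 97.15476989746094), 89.88056182861328)
```

View pics/s8.png

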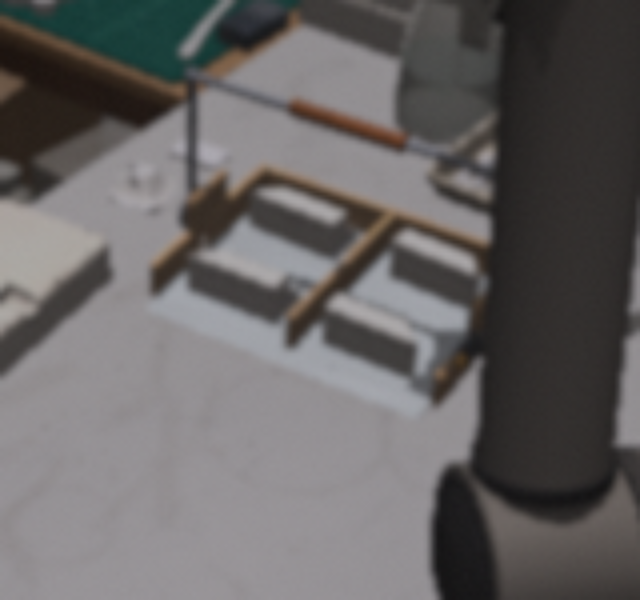

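The picture shows both casts flat in their own bays. The handle stands upright, with its rod post vertical at (190,75–190) and its grip at (345,125). The gripper is clear, so I'm handing in.

```bash
python3 -c "
from h import *
print(hand_in())"
```

```text
the job is handed in; nothing more can be done
None
```

Both casts are in the bays of their own hand, the handle stands upright at its stop, and the job is handed in; `hand_in()` returned no verdict, so I judge this only from the last camera check.

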